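# Pin the dowelling jig and rock its locating block free

## Task

Drop the two loose dowels, one after the other, into the two bores of the jig's rail, one in each and all the way down. Then take hold of the tall locating block, which sits tight in the jig's slot, rock it side to side until both dark shoes have been pushed back and it comes free, and lift it out. Finish while holding it still and upright in the gripper over its slot, its foot just clear of the jig's top by a finger's breadth or two, and leave the glue bottle, mug and offcut alone.

Things in the scene. Friction and masses are not known exactly. Their poses are not given: they have to be found in the camera images.
- jig: Plywood dowelling jig fixed to the bench, 71 mm (x) by 212 mm (y). Origin: on the bench under the slot's centre; z up; y points from slot to bored rail. Slot housing: y -62 to 62 mm, top 62 mm above the bench, slot floor 10 mm above it; slot end walls at x +-20.5 mm; at the floor 8 mm high sills at y +-9.5 mm hold the block's foot. Pale bored rail: x +-28, y 62 to 150, top at 45 mm.
- slot (a point): Centre of the slot's mouth, level with the jig's top, 62 mm above the bench; axes as the jig's. Inside the slot are two dark shoes, one on either side of the block. The block comes out once their two joint values add up to about 0.011 or more.
- bore_near (a point): Centre of the mouth of the bore nearer the slot, at jig (0, 86, 45) mm. Bore 21 mm across, 35 mm deep, 2.5 mm chamfer, flat bottom; axes as the jig's.
- bore_far (a point): Centre of the mouth of the bore farther from the slot, at jig (0, 126, 45) mm; the same size.
- shoe_left (a joint): Dark wooden shoe in the slot, on the jig's +y side, in m: 0 = fully in (starts near it), 0.008 = pushed fully back to +y. About 9 N moves it; it stays where pushed, no spring. Its lip (42 to 52 mm above the slot floor, inner edge at y = 8.5 mm + value) overhangs the block's flange and stops a straight pull.
- shoe_right (a joint): The same shoe, mirrored, on the jig's -y side: 0.008 = pushed fully back to -y; inner edge at y = -(8.5 mm + value). Leaning the upper part of the block towards a shoe pushes that shoe back: 0.17 rad of lean moves it to about 6.5 mm (enough), 0.2 rad all the way.
- block: Brown wooden locating block standing in the slot, about 90 g: 36 (x) by 16 (y) by 112 mm tall, with a flange 28 mm wide in y, 28 to 36 mm above its foot. Origin: centre of its underside; axes start parallel to the jig's. Seated, its origin is at jig z = 10 mm and 60 mm of it stands out. It leans about its foot towards the jig's +y or -y; lifted 6 mm, the flange meets the lips.
- block_grip (a point): Point on the block's axis 88 mm above its foot, a good height to grip (36 mm wide across x, 16 mm across y).
- dowel_a: Pale beech dowel, 18 mm diameter, 70 mm long, about 16 g, standing on the bench; origin: centre of its lower end, z along it. Down in a bore it stands 35 mm out of the rail.
- dowel_b: A second dowel just like it; either may go in either bore.
- glue: White glue bottle, 54 mm diameter, 130 mm tall, bystander; origin under its centre.
- mug: White mug, 76 mm diameter, 90 mm tall, bystander; origin under its centre.
- offcut: Pale wood offcut 70 x 50 x 35 mm, bystander; origin under its centre.
Not all that is in view belongs to the job. What is shaped like the dowel_b but blue is not meant. Of the things shaped like the block, the brown one is meant.

How it is judged:
On the way, in this order (a step that is already met when the one before it is completed fails the run):
1. one dowel is fully down in a bore (((horizontal distance between dowel_a and bore_near below 0.005 m and z of dowel_a in the frame of bore_near below -0.029 m and angle between dowel_a's own z axis and vertical below 0.2 rad) or (horizontal distance between dowel_a and bore_far below 0.005 m and z of dowel_a in the frame of bore_far below -0.029 m and angle between dowel_a's own z axis and vertical below 0.2 rad) or (horizontal distance between dowel_b and bore_near below 0.005 m and z of dowel_b in the frame of bore_near below -0.029 m and angle between dowel_b's own z axis and vertical below 0.2 rad) or (horizontal distance between dowel_b and bore_far below 0.005 m and z of dowel_b in the frame of bore_far below -0.029 m and angle between dowel_b's own z axis and vertical below 0.2 rad))), for 0.2 s.
2. both dowels are fully down, one in each bore ((((horizontal distance between dowel_a and bore_near below 0.005 m and z of dowel_a in the frame of bore_near below -0.029 m and angle between dowel_a's own z axis and vertical below 0.2 rad) and (horizontal distance between dowel_b and bore_far below 0.005 m and z of dowel_b in the frame of bore_far below -0.029 m and angle between dowel_b's own z axis and vertical below 0.2 rad)) or ((horizontal distance between dowel_a and bore_far below 0.005 m and z of dowel_a in the frame of bore_far below -0.029 m and angle between dowel_a's own z axis and vertical below 0.2 rad) and (horizontal distance between dowel_b and bore_near below 0.005 m and z of dowel_b in the frame of bore_near below -0.029 m and angle between dowel_b's own z axis and vertical below 0.2 rad)))), for 0.2 s.
3. the block has been leaned far enough to push one shoe back over 4 mm (value of joint any of shoe_left, shoe_right above 0.004 m), for 0.1 s.
4. the block has been leaned the other way too: both shoes are back by over 3 mm (value of joint each of shoe_left, shoe_right above 0.003 m), for 0.1 s.
At the end, for the whole second after the job is handed in: Both dowels down in the bores, one each (within 5 mm of centre, 6 mm of bottom, tilt < 0.2 rad); both shoes back > 3 mm; block gripped, still, upright within 0.25 rad, foot 4 to 60 mm above the jig's top and within 35 mm of the slot's centre, touching neither jig nor dowels (all of step 4 and (((horizontal distance between dowel_a and bore_near below 0.005 m and z of dowel_a in the frame of bore_near below -0.029 m and angle between dowel_a's own z axis and vertical below 0.2 rad) and (horizontal distance between dowel_b and bore_far below 0.005 m and z of dowel_b in the frame of bore_far below -0.029 m and angle between dowel_b's own z axis and vertical below 0.2 rad)) or ((horizontal distance between dowel_a and bore_far below 0.005 m and z of dowel_a in the frame of bore_far below -0.029 m and angle between dowel_a's own z axis and vertical below 0.2 rad) and (horizontal distance between dowel_b and bore_near below 0.005 m and z of dowel_b in the frame of bore_near below -0.029 m and angle between dowel_b's own z axis and vertical below 0.2 rad))) and z of block in the frame of slot between 0.004 and 0.06 m and horizontal distance between block and slot below 0.035 m and angle between block's own z axis and vertical below 0.25 rad and linear speed of block below 0.02 m/s and contact force between block and the fingers above 1 N and contact force between block and jig below 0.05 N and contact force between block and dowel_a below 0.05 N and contact force between block and dowel_b below 0.05 N); the arm keeps its last pose, push and grip.
It fails at once if the glue is moved more than 30 mm (distance of glue from where it was at the start of the episode above 0.03 m).
It fails at once if the mug is moved more than 30 mm (distance of mug from where it was at the start of the episode above 0.03 m).
It fails at once if the offcut is moved more than 30 mm (distance of offcut from where it was at the start of the episode above 0.03 m).
It also fails if it takes over 72 s, if anything falls off the work surface, if the arm or the gripper's body presses on something with over 40 N, if the wrist force passes 120 N, or if a joint passes its speed limit or range.

## Robot

A 6-joint arm with a two-finger parallel gripper is mounted at the origin on the work surface. World frame = base frame: x ahead of the robot, y to its left, z up, the work surface at z = 0. Lengths are in m, angles in rad, forces in N, time in s.
With the tool pointing down it reaches from about 0.225 to 0.725 m from the base axis. Payload 3.1 kg.
Tool frame: the origin (TCP) lies where the fingers leave the gripper's body, on its centre line; the fingertips stand 73 mm ahead of it and the grasp point (between the pads) lies 54 mm ahead of it; z points along the fingers, y is the line along which they close (so a half turn about z gives the same grasp; the last joint's range is limited). The gripper opens to 85 mm and grips with 20 to 120 N. Pads are 22 mm wide; open, the fingers measure 114 mm over their backs; the gripper's body (76 mm by 85 mm) begins 54 mm behind the grasp point. The pads swing forward as they close: fully open they stand 13 mm farther back than shut.
Start: joints at [0.988, 0.048, 0.099, 1.622, 0, 1.443], TCP at [0.231, 0.472, 0.304] pointing down, gripper open.
Joint ranges: [-2.91, 2.91], [-0.99, 1.94], [-1.21, 1.42], [-2.12, 2.29], [-1.49, 1.47], [-3.14, 3.14]. Speed limits (rad/s): [2.79, 2.79, 3.14, 3.14, 3.14, 3.14].

## Interface

Orientations are given as a unit quaternion [x, y, z, w].
In Python, from workcell import bot gives the robot as it stands. The module is installed in compiled form; this text tells all that it offers.
- The arm moves only by the tool apply_moves, never from a script. Its argument "series" is a list that holds one entry, the list of rows, each a list of 7 numbers: the turn, a rotation vector about the tool's x, y, z in rad, then the shift along the tool's x, y, z in mm, then the finger opening in mm, from 0 to 85.4. In form: [[[rx, ry, rz, x, y, z, hand], ...]]. A call has exactly 8 rows; each row is the pose to reach, as a shift and turn from the pose commanded when the call began, along the tool's axes at that moment; what a row does not reach only later rows make up. A row lasts 1/12 s, in which the tool goes at most 41.7 mm and 7.16 degrees, less where a joint would pass 70% of its speed; a pose out of reach is approached as far as the arm can. A call with a gripper value outside its range is refused whole. The fingers move at their own pace and stop on an object; the grip force is fixed at half the most. Time passes only in rows, so rows that repeat a pose let the fingers close, or fill a call up. It gives the time, the measured TCP pose, the force, the opening and the grip force at its end, in the units of the state.
- bot.read_state(): the state, without advancing time (a new reading comes with each control period).
- bot.get_image(name): name is "scene" or "side" or "wrist"; returns a dict with "pixels" (384x512x3 uint8, red, green, blue), "intrinsics" (3x3 intrinsics, pixels), "cam_to_world" (4x4, takes a point from camera to world coordinates). Camera axes: x right, y up, looking along -z (the intrinsics and any distortion apply to the point x, -y, -z); pixel columns grow to the right and rows downward; lengths in m; the calibration is good to about 2 mm. A picture is of the moment at which its call begins. There is no depth.
- bot.finish_job(): hands the job in; it is judged then, once.
The state is a dict: "t": time; "joint_pos": joint angles; "qvel": joint speeds; "tau": joint torques, N m; "eef_pos": TCP position; "ee_rot": TCP orientation; "contact_force": force on the tool from outside, world axes, zero at the start; "torque": the same for the moment, N m; "grip_width": opening from 0.0 (shut) to 1.0 (fully open); "grip_force": force on a finger pad.
Only numpy, scipy, OpenCV 4.12 (cv2) and the standard library are available. Lean on these libraries where they do the work, as an engineer would, in place of code of your own. Each camera call takes 0.05 s, during which the arm holds its last target. There are 200 camera calls.

## Working session

There is one attempt and no reset: what is moved stays moved. The work goes in short steps, Python scripts to look and compute and a tool call to move; the robot and the scene stay as the last step left them, time stands still between calls to the robot, and variables do not carry over. Pictures are saved under pics/ and viewed, at most 10 in all, crops included, and the job is handed in when it is done.

Besides the shell and the picture viewer there is one more tool, called after "Emit:" by a JSON object that holds its "method" and its "body", one argument or row to a line. apply_moves: Moves the arm, as the interface text tells. Its arguments: {"type":"object","properties":{"series":{"type":"array"}},"required":["series"]}

```bash
mkdir -p pics; python3 - <<'E'
from workcell import bot
import cv2,numpy as np
print(bot.read_state())
ims=[]
for n in("scene","side"):
    d=bot.get_image(n); np.savez(f"{n}0.npz",**d); cv2.imwrite(f"pics/{n}0.png",d["pixels"][:,:,::-1])
    print(n,d["intrinsics"].tolist(),d["cam_to_world"].round(4).tolist(),d.keys())
E
```

```text
{'t': 0.0, 'joint_pos': array([ 9.88215297e-01,  4.87697245e-02,  9.75691715e-02,  1.62197630e+00,
       -4.06843293e-06,  1.44297736e+00]), 'qvel': array([-2.40363101e-04,  5.11854758e-04, -4.03243795e-05, -2.89695156e-04,
        7.26611012e-04,  1.08614211e-03]), 'tau': array([-2.77468782e-03, -3.38782525e+01,  3.20013893e+01,  2.05207377e-02,
       -4.01182851e-04, -6.68818174e-06]), 'eef_pos': array([0.23038318, 0.47126201, 0.3026927 ]), 'ee_rot': array([ 2.25426579e-01,  9.74259432e-01, -1.11667254e-03, -4.12040633e-04]), 'contact_force': array([ 0.2782069 , -0.3056274 ,  0.87843519]), 'torque': array([ 0.00183635, -0.01230995,  0.00525851]), 'grip_force': 0.0, 'grip_width': 1.0027021691329023}
scene [[364.7328441469772, 0.0, 250.54548731358983], [0.0, 364.7328441469772, 194.98298560487984], [0.0, 0.0, 1.0]] [[0.0708, -0.8446, 0.5307, 1.0744], [0.9975, 0.0617, -0.0347, -0.0341], [-0.0034, 0.5318, 0.8469, 0.9671], [0.0, 0.0, 0.0, 1.0]] dict_keys(['pixels', 'intrinsics', 'cam_to_world'])
side [[381.3150552520978, 0.0, 257.43709151930614], [0.0, 381.3150552520978, 195.40213098105698], [0.0, 0.0, 1.0]] [[0.9964, 0.0513, -0.0672, 0.453], [-0.0844, 0.65, -0.7553, -0.749], [0.005, 0.7582, 0.652, 0.7494], [0.0, 0.0, 0.0, 1.0]] dict_keys(['pixels', 'intrinsics', 'cam_to_world'])
```

View pics/scene0.png

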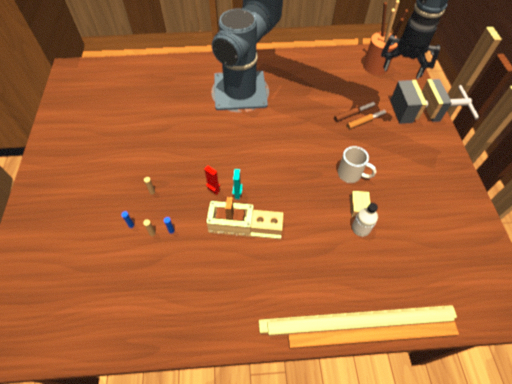

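View pics/side0.png

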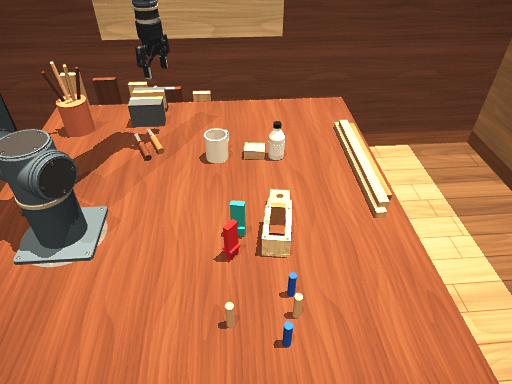

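Scene view: pale dowels stand at about (149,184) and (149,227), and the blue look-alikes at (127,219) and (169,226). The brown block is in the jig at (229,208). The red (211,180) and teal (237,183) blocks are look-alikes. The rail bores are at about (263,219) and (275,220). The side view agrees: pale dowels at (229,315) and (297,306), blue at (292,285) and (287,334). I choose the pale dowels and the brown block, and check them in a close crop.

```bash
cat > h.py <<'E'
import numpy as np,cv2
from scipy.spatial.transform import Rotation as R
def ray(d,u,v):
    K=d["intrinsics"];T=d["cam_to_world"]
    r=np.array([(u-K[0,2])/K[0,0],-(v-K[1,2])/K[1,1],-1.]);return T[:3,3],T[:3,:3]@r
def plane(d,u,v,z):
    o,r=ray(d,u,v);return o+r*(z-o[2])/r[2]
def tri(rays):
    A=np.zeros((3,3));b=np.zeros(3)
    for o,r in rays:
        r=r/np.linalg.norm(r);P=np.eye(3)-np.outer(r,r);A+=P;b+=P@o
    x=np.linalg.solve(A,b);return x,[np.linalg.norm(np.cross(x-o,r/np.linalg.norm(r))) for o,r in rays]
def blobs(m,amin=20):
    n,l,s,c=cv2.connectedComponentsWithStats(m.astype(np.uint8));return [(c[i].round(1).tolist(),s[i].tolist()) for i in range(1,n) if s[i,4]>=amin]
E
python3 - <<'E'
from h import *
W=[]
box={"scene":(110,150,300,250),"side":(200,180,320,360)}
D={}
for n in box:
    d=dict(np.load(n+"0.npz"));D[n]=d;x0,y0,x1,y1=box[n]
    im=d["pixels"];h=cv2.cvtColor(im,cv2.COLOR_RGB2HSV)
    m=(h[...,0]>13)&(h[...,0]<35)&(h[...,2]>110)&(h[...,1]>40)
    k=np.zeros_like(m);k[y0:y1,x0:x1]=m[y0:y1,x0:x1]
    print(n,blobs(k))
    c=cv2.resize(im[y0:y1,x0:x1],None,fx=3,fy=3,interpolation=cv2.INTER_CUBIC)[:,:,::-1];W.append(c)
H=max(w.shape[0] for w in W)
W=[cv2.copyMakeBorder(w,0,H-w.shape[0],0,0,0) for w in W]
o=np.hstack(W);cv2.imwrite("pics/crop.png",cv2.resize(o,None,fx=min(800/o.shape[1],600/o.shape[0]),fy=min(800/o.shape[1],600/o.shape[0])));print(o.shape)
a,b=D["scene"],D["side"]
for p,q in (((149,184),(229,315)),((149,227),(297,306)),((263,219),(279,197))):
    print(tri([ray(a,*p),ray(b,*q)]))
E
```

```text
scene [([148.5, 183.8], [143, 176, 12, 18, 103]), ([245.5, 220.6], [206, 197, 78, 42, 2014]), ([148.5, 226.5], [143, 219, 12, 17, 108])]
side [([277.9, 189.8], [270, 189, 20, 5, 24]), ([279.1, 195.3], [275, 193, 9, 6, 37]), ([268.0, 201.6], [266, 195, 4, 13, 24]), ([279.3, 213.0], [268, 202, 19, 35, 122]), ([266.7, 222.2], [263, 219, 8, 8, 34]), ([275.2, 247.2], [261, 227, 30, 30, 476]), ([296.8, 306.9], [293, 293, 10, 25, 142]), ([229.7, 315.9], [225, 302, 10, 25, 145])]
(540, 930, 3)
(array([ 0.43337057, -0.30392388,  0.04090808]), [np.float64(0.001584025284659794), np.float64(0.001584025284659821)])
(array([ 0.57953788, -0.29304079,  0.03823498]), [np.float64(0.0008038275607509777), np.float64(0.0008038275607506769)])
(array([0.5851136 , 0.0342823 , 0.06035236]), [np.float64(0.0034599219654732716), np.float64(0.0034599219654733123)])
```

View pics/crop.png

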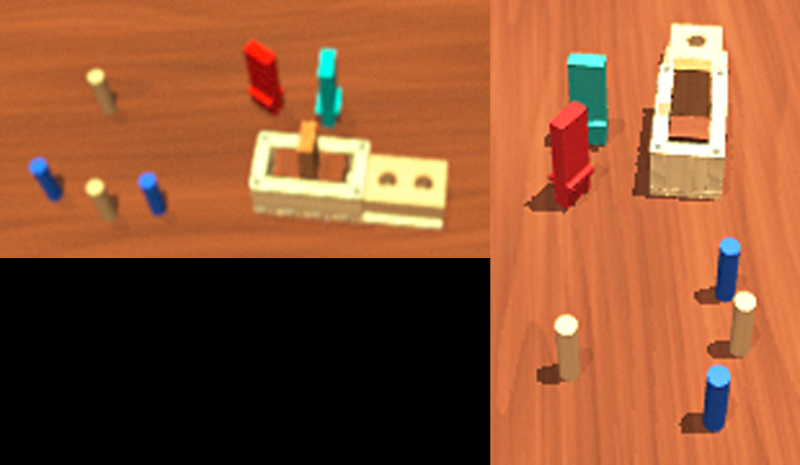

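The crop confirms two pale dowels, each with blue ones beside them, and the brown block in the jig between the red and teal decoys. Next I compute rough jig and bystander poses, then move over the jig for a wrist view.

```bash
cat >> h.py <<'E'
def go(s,p,psi,lean=None):
    """print rotvec, shift(mm) in tool axes from measured pose s to TCP p, closing axis at yaw psi (nearest half turn ok), tool down"""
    R0=R.from_quat(s["ee_rot"])
    Rt=R.from_matrix(np.array([[np.sin(psi),np.cos(psi),0],[-np.cos(psi),np.sin(psi),0],[0,0,-1]]))
    if lean is not None: Rt=R.from_rotvec(lean)*Rt
    print("rot",(R0.inv()*Rt).as_rotvec().round(4).tolist(),"shift",(1000*R0.inv().apply(np.array(p)-s["eef_pos"])).round(1).tolist())
E
python3 - <<'E'
from h import *
from workcell import bot
d=dict(np.load("scene0.npz"))
for k,u,v,z in (("far",274.5,219.5,.045),("near",262,219,.045),("blk top",231,198,.122),("glue",373,208,.11),("mug",355,163,.05),("blueL",127,219,.035),("blueR",169,226,.035),("offcut",361,203,.03),("red",211,180,.05),("teal",237,183,.05)):
    print(k,plane(d,u,v,z).round(4))
s=bot.read_state();go(s,[.53,0.0,.33],1.57)
E
```

```text
far [0.5843 0.0662 0.045 ]
near [0.5801 0.0307 0.045 ]
blk top [ 0.5506 -0.0532  0.122 ]
glue [0.6031 0.3291 0.11  ]
mug [0.4054 0.3388 0.05  ]
blueL [ 0.5463 -0.3593  0.035 ]
blueR [ 0.578  -0.2365  0.035 ]
offcut [0.5395 0.3316 0.03  ]
red [ 0.4371 -0.113   0.05  ]
teal [ 0.4539 -0.0344  0.05  ]Traceback (most recent call last):
  File "<stdin>", line 6, in <module>
  File "h.py", line 18, in go
    Rt=R.from_matrix(np.array([[np.sin(psi),np.cos(psi),0],[-np.cos(psi),np.sin(psi),0],[0,0,-1]]))
  File "scipy/spatial/transform/_rotation.pyx", line 1143, in scipy.spatial.transform._rotation.Rotation.from_matrix
ValueError: Non-positive determinant (left-handed or null coordinate frame) in rotation matrix 0: [[ 9.99999683e-01  7.96326711e-04  0.00000000e+00]
 [-7.96326711e-04  9.99999683e-01  0.00000000e+00]
 [ 0.00000000e+00  0.00000000e+00 -1.00000000e+00]].
```

```bash
sed -i 's/\[\[np.sin(psi),np.cos(psi),0\],\[-np.cos(psi),np.sin(psi),0\]/[[-np.sin(psi),np.cos(psi),0],[np.cos(psi),np.sin(psi),0]/' h.py
python3 - <<'E'
from h import *
from workcell import bot
s=bot.read_state();go(s,[.53,0.0,.33],1.57)
d=bot.get_image("wrist");print(d["intrinsics"].tolist());T=d["cam_to_world"];R0=R.from_quat(s["ee_rot"]);print(R0.inv().apply(T[:3,3]-s["eef_pos"]),(R0.inv().as_matrix()@T[:3,:3]).round(3))
E
```

```text
rot [-0.0021, -0.0007, -0.454] shift [-476.2, -291.8, -26.7]
[[270.13854840841117, 0.0, 258.5934202672368], [0.0, 270.13854840841117, 185.6853031972555], [0.0, 0.0, 1.0]]
[ 0.07587701  0.00059282 -0.07015761] [[ 0.     0.955  0.297]
 [ 1.    -0.001  0.   ]
 [ 0.001  0.297 -0.955]]
```

Emit:
{"method": "apply_moves", "body": {
  "series": [
    [[0, 0, -0.05, -34, -21, -3, 85], [0, 0, -0.1, -68, -42, -5, 85], [0, 0, -0.15, -102, -63, -7, 85], [0, 0, -0.2, -136, -84, -10, 85], [0, 0, -0.25, -170, -105, -12, 85], [0, 0, -0.3, -204, -126, -15, 85], [0, 0, -0.35, -238, -147, -17, 85], [0, 0, -0.4, -270, -166, -20, 85]]
  ]
}}

```text
t: 0.82
eef_pos: [0.4007, 0.2019, 0.3237]
ee_rot: [0.026, 1.0, -0.0, -0.0]
contact_force: [1.0, 0.6, 0.6]
grip_width: 0.995
grip_force: 0.0
```

```bash
python3 - <<'E'
from h import *
from workcell import bot
s=bot.read_state();print(s["eef_pos"]);go(s,[.53,0.0,.33],1.57)
E
```

```text
[0.40071639 0.20187377 0.32368324]
rot [-0.0003, -0.0003, -0.0517] shift [-139.7, -194.8, -6.3]
```

Emit:
{"method": "apply_moves", "body": {
  "series": [
    [[0, 0, -0.01, -24, -33, -1, 85], [0, 0, -0.02, -48, -66, -2, 85], [0, 0, -0.03, -72, -99, -3, 85], [0, 0, -0.04, -96, -132, -4, 85], [0, 0, -0.05, -120, -165, -5, 85], [0, 0, -0.05, -140, -195, -6, 85], [0, 0, -0.05, -140, -195, -6, 85], [0, 0, -0.05, -140, -195, -6, 85]]
  ]
}}

```text
t: 1.48
eef_pos: [0.5297, -0.0002, 0.3287]
ee_rot: [0.004, 1.0, 0.0, -0.001]
contact_force: [-0.2, 0.7, 0.6]
grip_width: 0.991
grip_force: 0.0
```

```bash
python3 - <<'E'
from h import *
from workcell import bot
s=bot.read_state();d=bot.get_image("wrist");np.savez("w1.npz",**d);cv2.imwrite("pics/w1.png",d["pixels"][:,:,::-1]);print(s["eef_pos"])
E
```

```text
[ 5.29748087e-01 -2.24518423e-04  3.28717407e-01]
```

View pics/w1.png

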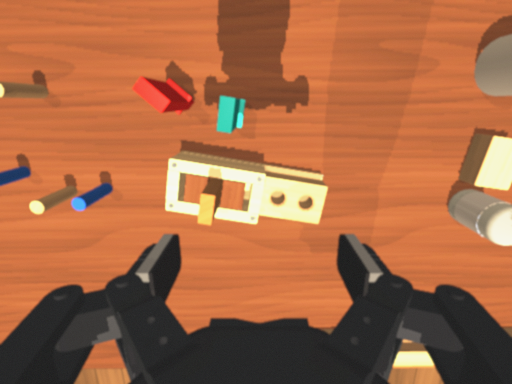

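Wrist view: bores at about (277,197) and (305,201), housing outline (165..266, 157..223), block top near (207,203), and pale dowels at far left, (55,200) and (20,91). I measure the bores and housing more finely.

```bash
cat > jig.py <<'E'
from h import *
d=dict(np.load("w1.npz"));im=d["pixels"];h=cv2.cvtColor(im,cv2.COLOR_RGB2HSV)
m=((h[...,0]>18)&(h[...,0]<40)&(h[...,2]>170)&(h[...,1]<170)).astype(np.uint8)
k=np.zeros_like(m);k[145:240,155:340]=m[145:240,155:340]
cs,hi=cv2.findContours(k,cv2.RETR_CCOMP,cv2.CHAIN_APPROX_NONE)
for c,q in zip(cs,hi[0]):
    if cv2.contourArea(c)>40:
        M=cv2.moments(c);u,v=M["m10"]/M["m00"],M["m01"]/M["m00"]
        r=cv2.minAreaRect(c)
        print("hole" if q[3]>=0 else "outer",round(cv2.contourArea(c)),round(u,1),round(v,1),r, plane(d,u,v,.045).round(4),plane(d,u,v,.062).round(4))
        if cv2.contourArea(c)>1500: print(cv2.approxPolyDP(c,5,True)[:,0].tolist())
o=h[145:240,155:340];b=((o[...,0]>8)&(o[...,0]<18)&(o[...,1]>170)&(o[...,2]>170))
print([( [c[0]+155,c[1]+145],s) for c,s in blobs(b)])
cv2.imwrite("pics/j.png",cv2.resize(im[145:240,155:340],None,fx=4,fy=4,interpolation=cv2.INTER_CUBIC)[:,:,::-1])
E
python3 jig.py
```

```text
outer 218 293.9 172.3 ((293.52703857421875, 172.33782958984375), (58.36164093017578, 4.767570495605469), 9.462321281433105) [0.5449 0.0479 0.045 ] [0.5406 0.0456 0.062 ]
outer 5573 247.5 194.8 ((243.41854858398438, 199.35975646972656), (161.59774780273438, 60.10576248168945), 9.323592185974121) [ 0.5765 -0.0154  0.045 ] [ 0.5706 -0.0146  0.062 ]
[[168, 160], [166, 210], [210, 223], [213, 196], [202, 194], [199, 204], [177, 198], [181, 172], [245, 183], [247, 210], [218, 207], [216, 218], [319, 220], [326, 186]]
hole 156 305.8 203.4 ((306.0154724121094, 203.65980529785156), (12.387223243713379, 16.550142288208008), 66.03751373291016) [0.5899 0.0659 0.045 ] [0.5834 0.0628 0.062 ]
hole 138 277.8 199.2 ((277.8692321777344, 199.35385131835938), (12.015694618225098, 16.050161361694336), 74.74488067626953) [0.5834 0.0266 0.045 ] [0.5772 0.0254 0.062 ]
[([253.2, 198.7], [0, 0, 185, 95, 5876]), ([197.7, 191.7], [32, 31, 29, 38, 244]), ([231.5, 196.8], [67, 37, 20, 27, 198]), ([241.1, 188.3], [83, 39, 6, 11, 24])]
```

View pics/j.png

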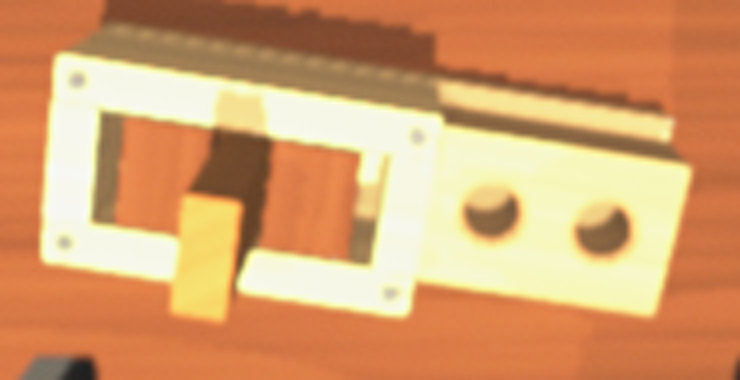

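```bash
python3 - <<'E'
from h import *
d=dict(np.load("w1.npz"))
P=lambda u,v,z:plane(d,155+u/4,145+v/4,z)
n=P(491,212,.045);f=P(603,229.5,.045)
sc=np.array([P(*q,.062) for q in((77,80),(64,243),(418,136),(391,293))]);s=sc.mean(0)
b=P(205,256,.122)
print("near",n,"far",f,"slot",s,"blk",b,"n-f",np.linalg.norm(f-n),"s-n",np.linalg.norm((n-s)[:2]))
print("screws",sc.round(4).tolist())
# fit: jig y at 0 (slot), 0(blk), 86,126
Y=np.array([0,0,86,126])/1e3;Q=np.array([s,b,n,f])[:,:2];Yc=Y-Y.mean();g=(Yc[:,None]*(Q-Q.mean(0))).sum(0);a=np.arctan2(g[1],g[0]);e=np.array([np.cos(a),np.sin(a)])
o=Q.mean(0)-Y.mean()*e
print("yaw of jig y",a,"slot",o,"near",o+.086*e,"far",o+.126*e,"resid mm",(1e3*(Q-(o+Y[:,None]*e))).round(1).tolist())
e1=(sc[2]-sc[0]+sc[3]-sc[1]);print("screws yaw",np.arctan2(e1[1],e1[0]))
# dowels top
im=d["pixels"];h=cv2.cvtColor(im,cv2.COLOR_RGB2HSV)
m=(h[...,0]>13)&(h[...,0]<40)&(h[...,2]>110)&(h[...,1]<185);m[:,90:]=0
print(blobs(m))
E
```

```text
near [0.5815747  0.02656587 0.045     ] far [0.58838642 0.06579505 0.045     ] slot [ 0.56711959 -0.05780977  0.062     ] blk [ 0.56612796 -0.05767538  0.122     ] n-f 0.039816172923391284 s-n 0.08560490108691887
screws [[0.5297, -0.1072, 0.062], [0.5853, -0.1172, 0.062], [0.5491, 0.0014, 0.062], [0.6043, -0.0082, 0.062]]
yaw of jig y 1.3961548633587115 slot [ 0.56659315 -0.05797487] near [0.58153608 0.02671698] far [0.58848629 0.06610853] resid mm [[0.5, 0.2], [-0.5, 0.3], [0.0, -0.2], [-0.1, -0.3]]
screws yaw 1.3957847294365633
[([21.8, 90.2], [0, 82, 48, 16, 594]), ([50.5, 200.3], [29, 186, 47, 29, 562]), ([83.6, 378.1], [78, 370, 12, 14, 54])]
```

Everything fits within 0.5 mm: jig yaw is 1.396, and the spacings come out at 39.8 and 85.6 mm. Next I move over dowel B.

```bash
python3 - <<'E'
from h import *
from workcell import bot
s=bot.read_state();go(s,[.579,-.293,.26],2.967)
E
```

```text
rot [0.002, -0.001, -1.4027] shift [-51.8, -293.8, 68.8]
```

Emit:
{"method": "apply_moves", "body": {
  "series": [
    [[0, 0, -0.1, -6, -37, 0, 85], [0, 0, -0.2, -12, -74, 0, 85], [0, 0, -0.3, -18, -111, 0, 85], [0, 0, -0.4, -24, -148, 10, 85], [0, 0, -0.5, -30, -185, 20, 85], [0, 0, -0.6, -36, -222, 30, 85], [0, 0, -0.7, -44, -258, 40, 85], [0, 0, -0.8, -52, -294, 50, 85]]
  ]
}}

```text
t: 2.2
eef_pos: [0.5803, -0.2923, 0.28]
ee_rot: [-0.391, 0.921, 0.0, 0.0]
contact_force: [1.6, 0.2, 0.8]
grip_width: 0.992
grip_force: 0.0
```

Emit:
{"method": "apply_moves", "body": {
  "series": [
    [[0, 0, -0.1, 0, 0, 4, 85], [0, 0, -0.2, 0, 0, 8, 85], [0, 0, -0.3, 0, 0, 12, 85], [0, 0, -0.4, 0, 0, 16, 85], [0, 0, -0.5, 0, 0, 18, 85], [0, 0, -0.6, 0, 0, 18, 85], [0, 0, -0.6, 0, 0, 18, 85], [0, 0, -0.6, 0, 0, 18, 85]]
  ]
}}

```text
t: 2.87
eef_pos: [0.5802, -0.291, 0.2622]
ee_rot: [-0.642, 0.767, 0.0, 0.0]
contact_force: [0.5, -0.7, -0.2]
grip_width: 0.999
grip_force: 0.0
```

```bash
cat > dow.py <<'E'
from h import *
from workcell import bot
import sys
s=bot.read_state();d=bot.get_image("wrist");im=d["pixels"];h=cv2.cvtColor(im,cv2.COLOR_RGB2HSV)
m=(h[...,0]>13)&(h[...,0]<40)&(h[...,2]>110)&(h[...,1]<185)
print(s["eef_pos"],blobs(m,150))
cv2.imwrite("pics/%s.png"%sys.argv[1],im[:,:,::-1]);np.savez(sys.argv[1],**d)
E
python3 dow.py d1
```

```text
[ 0.58022542 -0.29100446  0.2622124 ] [([390.3, 141.6], [367, 130, 45, 25, 690]), ([257.2, 176.2], [248, 160, 19, 31, 438]), ([151.7, 259.2], [136, 235, 36, 48, 459]), ([365.6, 259.3], [346, 235, 37, 48, 469]), ([11.0, 298.7], [0, 242, 34, 102, 1484]), ([301.7, 300.7], [271, 277, 63, 58, 2592]), ([114.4, 376.7], [99, 368, 31, 16, 362])]
```

View pics/d1.png

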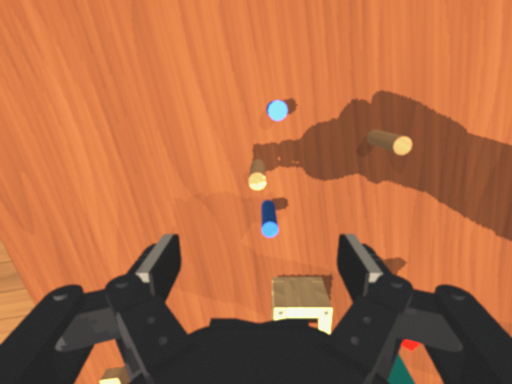

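Dowel B's top is at (257,181) and dowel A's top at (402,145). The blue ones are at (277,110) and (270,229).

```bash
python3 - <<'E'
from h import *
from workcell import bot
d=dict(np.load("d1.npz"))
for q in((257.3,182),(402,145),(277,110),(270,229)):print(plane(d,*q,.07).round(4))
a=dict(np.load("scene0.npz"))
s=bot.read_state();p=plane(d,257.3,182,.07);go(s,[p[0],p[1],.058+.054],2.967)
E
```

```text
[ 0.582  -0.2889  0.07  ]
[ 0.4369 -0.3013  0.07  ]
[ 0.5515 -0.3549  0.07  ]
[ 0.5778 -0.2349  0.07  ]
rot [-0.0002, 0.0001, -0.0016] shift [-2.7, -1.3, 150.3]
```

Emit:
{"method": "apply_moves", "body": {
  "series": [
    [[0, 0, 0, -3, -1, 20, 85], [0, 0, 0, -3, -1, 45, 85], [0, 0, 0, -3, -1, 75, 85], [0, 0, 0, -3, -1, 105, 85], [0, 0, 0, -3, -1, 130, 85], [0, 0, 0, -3, -1, 145, 85], [0, 0, 0, -3, -1, 150, 85], [0, 0, 0, -3, -1, 150, 60]]
  ]
}}

```text
t: 3.58
eef_pos: [0.5804, -0.2888, 0.1099]
ee_rot: [-0.642, 0.767, 0.002, -0.001]
contact_force: [0.1, -1.0, -0.2]
grip_width: 0.879
grip_force: 0.0
```

Emit:
{"method": "apply_moves", "body": {
  "series": [
    [[0, 0, 0, 0, 0, 0, 45], [0, 0, 0, 0, 0, 0, 30], [0, 0, 0, 0, 0, 0, 20], [0, 0, 0, 0, 0, 0, 10], [0, 0, 0, 0, 0, 0, 5], [0, 0, 0, 0, 0, 0, 5], [0, 0, 0, 0, 0, 0, 5], [0, 0, 0, 0, 0, 0, 5]]
  ]
}}

```text
t: 4.25
eef_pos: [0.5823, -0.2905, 0.1137]
ee_rot: [-0.642, 0.766, -0.002, 0.0]
contact_force: [0.1, -0.3, 4.9]
grip_width: 0.195
grip_force: 58.6
```

Emit:
{"method": "apply_moves", "body": {
  "series": [
    [[0, 0, 0, 0, 0, -15, 5], [0, 0, 0, 0, 0, -40, 5], [0, 0, 0, 0, 0, -70, 5], [0, 0, 0, 0, 0, -100, 5], [0, 0, 0, 0, 0, -130, 5], [0, 0, 0, 0, 0, -145, 5], [0, 0, 0, 0, 0, -150, 5], [0, 0, 0, 0, 0, -150, 5]]
  ]
}}

```text
t: 4.92
eef_pos: [0.582, -0.2903, 0.2635]
ee_rot: [-0.642, 0.766, -0.001, 0.0]
contact_force: [0.2, -0.5, -0.5]
grip_width: 0.188
grip_force: 58.5
```

```bash
python3 dow.py d2; python3 - <<'E'
from h import *
from workcell import bot
s=bot.read_state();print(s["grip_width"]);go(s,[.5885,.0661,.26],2.967)
E
```

```text
[ 0.58203671 -0.2903416   0.26351533] [([392.1, 140.8], [369, 130, 45, 24, 689]), ([258.7, 243.7], [241, 201, 36, 80, 2202]), ([233.8, 242.7], [227, 224, 14, 40, 333]), ([283.3, 242.8], [277, 224, 14, 40, 338]), ([17.4, 313.1], [0, 234, 52, 136, 3287]), ([276.9, 304.8], [273, 279, 11, 42, 277]), ([85.9, 370.0], [75, 357, 23, 27, 439]), ([432.2, 371.0], [425, 361, 17, 22, 267])]
0.18625674405125242
rot [0.0002, 0.0001, -0.001] shift [-351.8, 55.3, 1.5]
```

View pics/d2.png

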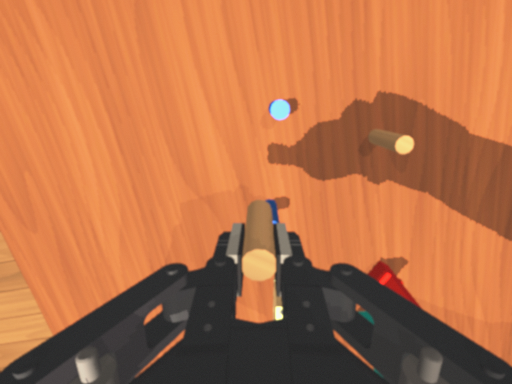

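The dowel is gripped upright, with its top face at about (259,265) and lower end near (259,203). I compute its offset in the hand.

```bash
cat > off.py <<'E'
from h import *
import sys
n,eef,q,ut,vt,ub,vb,zoff=sys.argv[1],*[eval(x) for x in sys.argv[2:]]
d=dict(np.load(n+".npz"));Rt=R.from_quat(q)
for nm,u,v,z in(("top",ut,vt,.07),("bot(far edge)",ub,vb,0)):
    p=plane(d,u,v,eef[2]-zoff+z);print(nm,(1e3*(p-np.array(eef))).round(1),"tool",(1e3*Rt.inv().apply(p-np.array(eef))).round(1))
E
python3 off.py d2 "[.58204,-.29034,.26352]" "[-.642,.766,-.001,0]" 259 265 258.7 201 .1137
python3 - <<'E'
from h import *
d=dict(np.load("d2.npz"));h=cv2.cvtColor(d["pixels"],cv2.COLOR_RGB2HSV)
t=(h[...,2]>180)&(h[...,0]>13)&(h[...,0]<40)&(h[...,1]<170);k=np.zeros_like(t);k[195:300,235:285]=t[195:300,235:285];print(blobs(k))
E
```

```text
top [  0.1   0.3 -43.7] tool [-0.4  0.  43.7]
bot(far edge) [  -0.8   -6.7 -113.7] tool [  6.5  -0.2 113.7]
[([258.6, 264.2], [242, 248, 34, 33, 916]), ([282.2, 257.9], [281, 255, 4, 8, 25]), ([274.0, 293.8], [273, 286, 3, 14, 26])]
```

Emit:
{"method": "apply_moves", "body": {
  "series": [
    [[0, 0, 0, -20, 4, -10, 5], [0, 0, 0, -58, 10, -15, 5], [0, 0, 0, -98, 16, -15, 5], [0, 0, 0, -138, 22, -15, 5], [0, 0, 0, -178, 28, -15, 5], [0, 0, 0, -218, 34, -15, 5], [0, 0, 0, -258, 41, -15, 5], [0, 0, 0, -298, 47, -15, 5]]
  ]
}}

```text
t: 5.63
eef_pos: [0.5857, 0.0137, 0.2735]
ee_rot: [-0.642, 0.766, 0.002, -0.002]
contact_force: [1.2, -0.4, 0.7]
grip_width: 0.193
grip_force: 58.5
```

Emit:
{"method": "apply_moves", "body": {
  "series": [
    [[0, 0, 0, -30, 4, 0, 5], [0, 0, 0, -46, 7, 5, 5], [0, 0, 0, -53, 8, 20, 5], [0, 0, 0, -53, 8, 40, 5], [0, 0, 0, -53, 8, 55, 5], [0, 0, 0, -53, 8, 65, 5], [0, 0, 0, -53, 8, 65, 5], [0, 0, 0, -53, 8, 65, 5]]
  ]
}}

```text
t: 6.3
eef_pos: [0.5875, 0.0651, 0.2097]
ee_rot: [-0.642, 0.766, 0.001, -0.002]
contact_force: [-0.2, -0.4, 0.9]
grip_width: 0.19
grip_force: 58.5
```

```bash
python3 dow.py d3; python3 - <<'E'
from h import *
from workcell import bot
s=bot.read_state();print(s["grip_width"],s["ee_rot"]);go(s,[.5883,.0651,.165],2.967)
cv2.imwrite("pics/d3c.png",cv2.resize(cv2.imread("pics/d3.png")[100:320,140:400],None,fx=2.5,fy=2.5))
E
```

```text
[0.58747298 0.06511583 0.20968019] [([256.5, 107.6], [205, 0, 104, 215, 13904]), ([27.7, 275.1], [0, 210, 61, 125, 1318]), ([258.6, 263.9], [242, 248, 34, 33, 899]), ([14.5, 322.8], [0, 273, 39, 86, 1619]), ([4.9, 353.7], [0, 334, 15, 38, 182]), ([84.4, 371.7], [77, 361, 16, 22, 242])]
0.19200637066897353 [-6.42242062e-01  7.66501545e-01  4.61750964e-04 -5.49478374e-04]
rot [0.0014, -0.0002, -0.0014] shift [-0.1, -0.0, 46.3]
```

View pics/d3c.png

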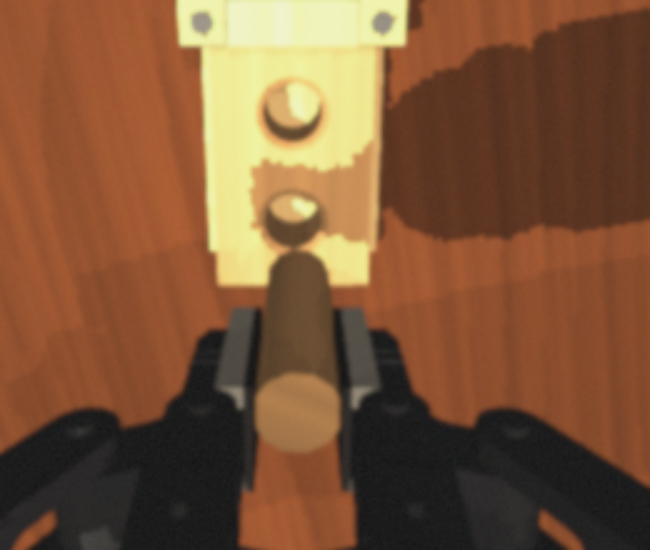

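The dowel hangs over the rail. The near bore is at about (257,144) and the far bore at about (257,187). I cross-check them in this view.

```bash
python3 off.py d3 "[.58747,.06512,.20968]" "[-.6422,.7665,.0005,-.0005]" 258.6 263.9 259 200 .1137;python3 - <<'E'
from h import *
d=dict(np.load("d3.npz"))
for q in((256.8,143.6),(256.8,186.8)):print(plane(d,*q,.045))
E
```

```text
top [ -0.1  -0.3 -43.7] tool [ 0.3 -0.  43.7]
bot(far edge) [  -2.    -7.2 -113.7] tool [  7.4   0.5 113.7]
[0.58127874 0.02481681 0.045     ]
[0.58821827 0.06352116 0.045     ]
```

Emit:
{"method": "apply_moves", "body": {
  "series": [
    [[0, 0, 0, 0, 0, 15, 5], [0, 0, 0, 0, 0, 32, 5], [0, 0, 0, 0, 0, 42, 5], [0, 0, 0, 0, 0, 48, 5], [0, 0, 0, 0, 0, 52, 5], [0, 0, 0, 0, 0, 55, 5], [0, 0, 0, 0, 0, 58, 5], [0, 0, 0, 0, 0, 60, 5]]
  ]
}}

```text
t: 7.02
eef_pos: [0.589, 0.0652, 0.1524]
ee_rot: [-0.642, 0.766, -0.0, 0.0]
contact_force: [0.1, -1.3, -0.3]
grip_width: 0.185
grip_force: 58.5
```

Emit:
{"method": "apply_moves", "body": {
  "series": [
    [[0, 0, 0, 0, 0, 3, 5], [0, 0, 0, 0, 0, 6, 5], [0, 0, 0, 0, 0, 9, 5], [0, 0, 0, 0, 0, 12, 5], [0, 0, 0, 0, 0, 15, 5], [0, 0, 0, 0, 0, 18, 5], [0, 0, 0, 0, 0, 20, 5], [0, 0, 0, 0, 0, 20, 5]]
  ]
}}

```text
t: 7.68
eef_pos: [0.5882, 0.0653, 0.1311]
ee_rot: [-0.642, 0.766, 0.0, -0.0]
contact_force: [-0.5, 0.0, -0.7]
grip_width: 0.188
grip_force: 58.5
```

Emit:
{"method": "apply_moves", "body": {
  "series": [
    [[0, 0, 0, 0, 0, 3, 5], [0, 0, 0, 0, 0, 6, 5], [0, 0, 0, 0, 0, 6, 5], [0, 0, 0, 0, 0, 6, 25], [0, 0, 0, 0, 0, 6, 35], [0, 0, 0, 0, 0, 6, 45], [0, 0, 0, 0, 0, 6, 45], [0, 0, 0, 0, 0, 6, 45]]
  ]
}}

```text
t: 8.35
eef_pos: [0.5888, 0.0653, 0.1261]
ee_rot: [-0.642, 0.766, -0.0, 0.0]
contact_force: [-0.0, -0.0, -0.6]
grip_width: 0.528
grip_force: 0.0
```

Emit:
{"method": "apply_moves", "body": {
  "series": [
    [[0, 0, 0, 0, 0, -10, 60], [0, 0, 0, 0, 0, -30, 85], [0, 0, 0, 0, 0, -60, 85], [0, 0, 0, 0, 0, -95, 85], [0, 0, 0, 0, 0, -130, 85], [0, 0, 0, 0, 0, -145, 85], [0, 0, 0, 0, 0, -150, 85], [0, 0, 0, 0, 0, -150, 85]]
  ]
}}

```text
t: 9.02
eef_pos: [0.5896, 0.0653, 0.2788]
ee_rot: [-0.642, 0.766, -0.002, 0.002]
contact_force: [-0.3, -0.8, -0.1]
grip_width: 0.996
grip_force: 0.0
```

```bash
python3 dow.py d4; python3 - <<'E'
from h import *
from workcell import bot
s=bot.read_state();go(s,[.436,-.302,.26],2.967)
d=dict(np.load("d4.npz"));im=d["pixels"];h=cv2.cvtColor(im,cv2.COLOR_RGB2HSV)
cv2.imwrite("pics/d4c.png",cv2.resize(im[100:320,140:400,::-1],None,fx=2.5,fy=2.5))
for z in(.08,.115):print(z,[plane(d,257,v,z).round(4).tolist() for v in(190,200,210)])
E
```

```text
[0.58960382 0.06527916 0.27879895] [([260.7, 97.6], [222, 0, 79, 192, 10209]), ([43.5, 223.6], [0, 150, 98, 142, 5115]), ([16.0, 275.7], [0, 206, 47, 136, 2179]), ([324.0, 326.0], [308, 322, 30, 13, 240]), ([119.8, 357.5], [111, 339, 19, 41, 157]), ([414.3, 362.5], [392, 340, 50, 42, 760]), ([100.8, 365.7], [86, 342, 34, 42, 880])]
rot [-0.0011, 0.0002, -0.001] shift [388.3, 86.3, 16.2]
0.08 [[0.5945, 0.0777, 0.08], [0.5965, 0.0887, 0.08], [0.5985, 0.0999, 0.08]]
0.115 [[0.5922, 0.0664, 0.115], [0.5939, 0.076, 0.115], [0.5956, 0.0858, 0.115]]
```

View pics/d4c.png

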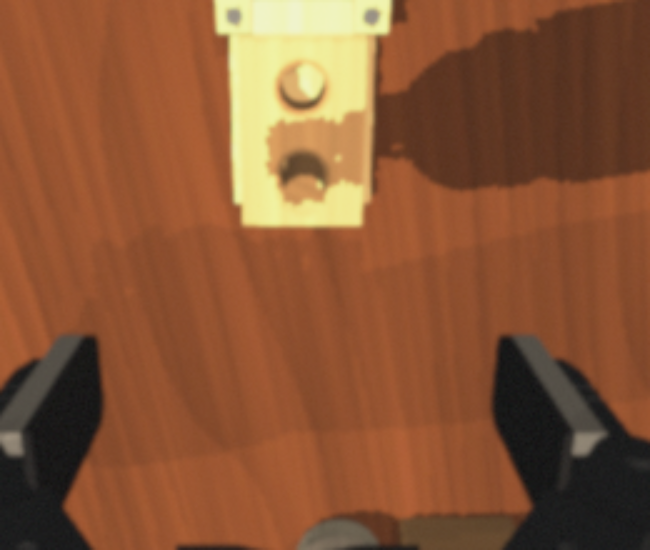

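The far bore now holds a dowel (top near crop (303,187)) and the near bore at (303,85) is empty. On to dowel A.

Emit:
{"method": "apply_moves", "body": {
  "series": [
    [[0, 0, 0, 30, 7, 0, 85], [0, 0, 0, 70, 16, 0, 85], [0, 0, 0, 110, 25, 0, 85], [0, 0, 0, 150, 34, 0, 85], [0, 0, 0, 190, 43, 0, 85], [0, 0, 0, 230, 51, 0, 85], [0, 0, 0, 270, 60, 5, 85], [0, 0, 0, 310, 69, 10, 85]]
  ]
}}

```text
t: 9.73
eef_pos: [0.4646, -0.229, 0.2633]
ee_rot: [-0.642, 0.766, 0.002, -0.001]
contact_force: [1.0, -0.8, -0.4]
grip_width: 0.994
grip_force: 0.0
```

Emit:
{"method": "apply_moves", "body": {
  "series": [
    [[0, 0, 0, 40, 9, 3, 85], [0, 0, 0, 65, 14, 6, 85], [0, 0, 0, 78, 17, 6, 85], [0, 0, 0, 78, 17, 6, 85], [0, 0, 0, 78, 17, 6, 85], [0, 0, 0, 78, 17, 6, 85], [0, 0, 0, 78, 17, 6, 85], [0, 0, 0, 78, 17, 6, 85]]
  ]
}}

```text
t: 10.4
eef_pos: [0.4369, -0.3005, 0.26]
ee_rot: [-0.643, 0.766, 0.0, 0.0]
contact_force: [-0.3, -0.2, 0.2]
grip_width: 0.997
grip_force: 0.0
```

```bash
python3 dow.py d5; python3 - <<'E'
from h import *
from workcell import bot
s=bot.read_state()
d=dict(np.load("d5.npz"));h=cv2.cvtColor(d["pixels"],cv2.COLOR_RGB2HSV)
t=(h[...,2]>175)&(h[...,0]>13)&(h[...,0]<40)&(h[...,1]<170);t[230:]=0
for c,st in blobs(t,30):
    p=plane(d,*c,.07);print(c,st,p.round(4));go(s,[p[0],p[1],.112],2.967)
E
```

```text
[ 0.43687371 -0.30045379  0.25997288] [([258.8, 175.1], [250, 159, 18, 31, 438]), ([151.7, 259.2], [136, 235, 36, 48, 472]), ([365.7, 259.5], [346, 235, 37, 48, 478]), ([197.5, 311.8], [171, 298, 55, 37, 1375])]
[258.8, 180.0] [250, 171, 18, 19, 291] [ 0.4367 -0.3009  0.07  ]
rot [-0.0003, 0.0001, 0.0011] shift [0.3, 0.2, 148.1]
```

Emit:
{"method": "apply_moves", "body": {
  "series": [
    [[0, 0, 0, 0, 0, 20, 85], [0, 0, 0, 0, 0, 45, 85], [0, 0, 0, 0, 0, 75, 85], [0, 0, 0, 0, 0, 105, 85], [0, 0, 0, 0, 0, 130, 85], [0, 0, 0, 0, 0, 143, 85], [0, 0, 0, 0, 0, 148, 85], [0, 0, 0, 0, 0, 148, 60]]
  ]
}}

```text
t: 11.12
eef_pos: [0.4357, -0.3004, 0.1104]
ee_rot: [-0.643, 0.766, 0.002, -0.0]
contact_force: [0.0, -0.2, -0.1]
grip_width: 0.879
grip_force: 0.0
```

Emit:
{"method": "apply_moves", "body": {
  "series": [
    [[0, 0, 0, 0, 0, 0, 45], [0, 0, 0, 0, 0, 0, 30], [0, 0, 0, 0, 0, 0, 20], [0, 0, 0, 0, 0, 0, 10], [0, 0, 0, 0, 0, 0, 5], [0, 0, 0, 0, 0, 0, 5], [0, 0, 0, 0, 0, 0, 5], [0, 0, 0, 0, 0, 0, 5]]
  ]
}}

```text
t: 11.78
eef_pos: [0.4369, -0.3024, 0.1134]
ee_rot: [-0.642, 0.766, -0.001, 0.0]
contact_force: [0.3, 0.7, 4.9]
grip_width: 0.191
grip_force: 58.5
```

Emit:
{"method": "apply_moves", "body": {
  "series": [
    [[0, 0, 0, 0, 0, -15, 5], [0, 0, 0, 0, 0, -40, 5], [0, 0, 0, 0, 0, -70, 5], [0, 0, 0, 0, 0, -100, 5], [0, 0, 0, 0, 0, -130, 5], [0, 0, 0, 0, 0, -152, 5], [0, 0, 0, 0, 0, -160, 5], [0, 0, 0, 0, 0, -160, 5]]
  ]
}}

```text
t: 12.45
eef_pos: [0.437, -0.3025, 0.2743]
ee_rot: [-0.642, 0.766, -0.002, 0.0]
contact_force: [0.9, 0.4, -0.0]
grip_width: 0.188
grip_force: 58.5
```

```bash
python3 dow.py d6; python3 - <<'E'
from h import *
from workcell import bot
s=bot.read_state();print(s["ee_rot"]);go(s,[.5816,.0258,.275],2.967)
d=dict(np.load("d6.npz"));h=cv2.cvtColor(d["pixels"],cv2.COLOR_RGB2HSV)
t=(h[...,2]>180)&(h[...,0]>13)&(h[...,0]<40)&(h[...,1]<170);k=np.zeros_like(t);k[195:300,235:285]=t[195:300,235:285]
for c,st in blobs(k,100): print(c,st,R.from_quat(s["ee_rot"]).inv().apply(plane(d,*c,s["eef_pos"][2]-.1125+.07)-s["eef_pos"]))
E
```

```text
[ 0.4369597  -0.30250548  0.27427391] [([258.7, 245.6], [241, 202, 36, 81, 2233]), ([233.8, 242.7], [227, 224, 14, 40, 334]), ([283.3, 242.9], [277, 224, 15, 40, 343]), ([505.3, 312.4], [501, 289, 11, 47, 263]), ([85.6, 369.3], [75, 357, 22, 26, 412]), ([432.2, 371.2], [425, 361, 16, 22, 274])]
[-6.42363433e-01  7.66400010e-01 -4.91286340e-04  6.02431117e-05]
rot [-0.0008, -0.0005, -0.001] shift [-348.1, -85.7, -3.1]
[258.7, 266.7] [242, 251, 34, 32, 911] [-0.00155696 -0.00085406  0.04249989]
```

Emit:
{"method": "apply_moves", "body": {
  "series": [
    [[0, 0, 0, -20, -5, -4, 5], [0, 0, 0, -58, -14, -4, 5], [0, 0, 0, -97, -24, -4, 5], [0, 0, 0, -136, -34, -4, 5], [0, 0, 0, -175, -43, -4, 5], [0, 0, 0, -214, -53, -4, 5], [0, 0, 0, -253, -63, -4, 5], [0, 0, 0, -292, -72, -4, 5]]
  ]
}}

```text
t: 13.17
eef_pos: [0.5575, -0.0247, 0.2724]
ee_rot: [-0.642, 0.766, 0.002, -0.002]
contact_force: [-0.1, 0.1, 0.0]
grip_width: 0.189
grip_force: 58.5
```

Emit:
{"method": "apply_moves", "body": {
  "series": [
    [[0, 0, 0, -30, -8, 0, 5], [0, 0, 0, -48, -13, 5, 5], [0, 0, 0, -55, -14, 20, 5], [0, 0, 0, -55, -14, 40, 5], [0, 0, 0, -55, -14, 60, 5], [0, 0, 0, -55, -14, 66, 5], [0, 0, 0, -55, -14, 66, 5], [0, 0, 0, -55, -14, 66, 5]]
  ]
}}

```text
t: 13.83
eef_pos: [0.5805, 0.0248, 0.2082]
ee_rot: [-0.642, 0.766, 0.001, -0.001]
contact_force: [0.3, 0.2, -0.3]
grip_width: 0.19
grip_force: 58.5
```

```bash
python3 dow.py d7; python3 - <<'E'
from h import *
from workcell import bot
s=bot.read_state();go(s,[.5816,.0252,.165],2.967)
d=dict(np.load("d7.npz"));im=d["pixels"];h=cv2.cvtColor(im,cv2.COLOR_RGB2HSV)
t=(h[...,2]>150)&(h[...,0]>13)&(h[...,0]<40)&(h[...,1]<185);k=np.zeros_like(t);k[195:300,235:285]=t[195:300,235:285]
for c,st in blobs(k,100): print(c,st,R.from_quat(s["ee_rot"]).inv().apply(plane(d,*c,s["eef_pos"][2]-.113+.07)-s["eef_pos"]))
cv2.imwrite("pics/d7c.png",cv2.resize(im[100:320,140:400,::-1],None,fx=2.5,fy=2.5))
E
```

```text
[0.58049169 0.02479964 0.20819705] [([256.6, 108.4], [205, 0, 104, 232, 14643]), ([25.2, 284.8], [0, 226, 56, 113, 1169]), ([258.6, 266.4], [242, 251, 34, 32, 894]), ([11.3, 333.4], [0, 288, 34, 82, 1377]), ([83.9, 370.3], [77, 361, 15, 20, 220])]
rot [0.0006, -0.0001, -0.0014] shift [-0.6, -0.2, 44.8]
[242.2, 207.8] [235, 195, 22, 31, 426] [ 0.03041989 -0.00645792  0.04299814]
[275.5, 207.0] [258, 195, 27, 29, 482] [0.03078554 0.00831738 0.04300723]
[258.7, 267.0] [243, 252, 32, 31, 813] [6.31623212e-05 8.83698500e-04 4.30005545e-02]
```

Emit:
{"method": "apply_moves", "body": {
  "series": [
    [[0, 0, 0, 0, 0, 15, 5], [0, 0, 0, 0, 0, 32, 5], [0, 0, 0, 0, 0, 42, 5], [0, 0, 0, 0, 0, 48, 5], [0, 0, 0, 0, 0, 52, 5], [0, 0, 0, 0, 0, 55, 5], [0, 0, 0, 0, 0, 58, 5], [0, 0, 0, 0, 0, 60, 5]]
  ]
}}

```text
t: 14.55
eef_pos: [0.5819, 0.0249, 0.1504]
ee_rot: [-0.642, 0.766, -0.0, 0.0]
contact_force: [0.8, -0.5, 0.1]
grip_width: 0.193
grip_force: 58.5
```

Emit:
{"method": "apply_moves", "body": {
  "series": [
    [[0, 0, 0, 0, 0, 3, 5], [0, 0, 0, 0, 0, 6, 5], [0, 0, 0, 0, 0, 9, 5], [0, 0, 0, 0, 0, 12, 5], [0, 0, 0, 0, 0, 15, 5], [0, 0, 0, 0, 0, 18, 5], [0, 0, 0, 0, 0, 20, 5], [0, 0, 0, 0, 0, 20, 5]]
  ]
}}

```text
t: 15.22
eef_pos: [0.581, 0.0249, 0.1291]
ee_rot: [-0.642, 0.766, 0.0, -0.0]
contact_force: [0.2, -0.5, -0.5]
grip_width: 0.19
grip_force: 58.5
```

Emit:
{"method": "apply_moves", "body": {
  "series": [
    [[0, 0, 0, 0, 0, 2, 5], [0, 0, 0, 0, 0, 4, 5], [0, 0, 0, 0, 0, 4, 5], [0, 0, 0, 0, 0, 4, 25], [0, 0, 0, 0, 0, 4, 35], [0, 0, 0, 0, 0, 4, 45], [0, 0, 0, 0, 0, 4, 45], [0, 0, 0, 0, 0, 4, 45]]
  ]
}}

```text
t: 15.88
eef_pos: [0.5816, 0.0249, 0.1261]
ee_rot: [-0.642, 0.766, -0.0, 0.0]
contact_force: [0.3, -1.2, -0.3]
grip_width: 0.529
grip_force: 0.0
```

Emit:
{"method": "apply_moves", "body": {
  "series": [
    [[0, 0, 0, 0, 0, -10, 60], [0, 0, 0, 0, 0, -30, 85], [0, 0, 0, 0, 0, -60, 85], [0, 0, 0, 0, 0, -95, 85], [0, 0, 0, 0, 0, -130, 85], [0, 0, 0, 0, 0, -145, 85], [0, 0, 0, 0, 0, -150, 85], [0, 0, 0, 0, 0, -150, 85]]
  ]
}}

```text
t: 16.55
eef_pos: [0.5824, 0.0248, 0.2787]
ee_rot: [-0.642, 0.766, -0.002, 0.002]
contact_force: [0.7, -0.5, -1.0]
grip_width: 0.997
grip_force: 0.0
```

```bash
python3 dow.py d8; python3 - <<'E'
from h import *
from workcell import bot
s=bot.read_state()
# go over slot, closing along jig y, grip across y; TCP so that grasp at z .098 -> .152; hover .26
go(s,[.5666,-.058,.26],1.396)
ims=[]
for n,(x0,y0,x1,y1) in {"scene":(195,150,305,250),"side":(215,150,325,265)}.items():
    im=bot.get_image(n)["pixels"][y0:y1,x0:x1,::-1];ims.append(cv2.resize(im,(400,300),interpolation=cv2.INTER_CUBIC))
im=dict(np.load("d8.npz"))["pixels"][:,:,::-1]
o=np.vstack([np.hstack(ims),cv2.resize(im[80:230,180:380],(800,600))[150:450]]);cv2.imwrite("pics/chk.png",o)
E
```

```text
[0.5823971  0.0248327  0.27869908] [([260.8, 119.4], [223, 20, 77, 204, 10752]), ([46.3, 240.4], [10, 182, 83, 111, 3843]), ([14.6, 280.2], [0, 215, 44, 128, 1927]), ([118.9, 360.7], [107, 339, 24, 45, 378]), ([409.1, 359.3], [393, 340, 40, 44, 870]), ([97.3, 367.4], [84, 343, 32, 41, 777]), ([424.7, 375.7], [406, 364, 37, 20, 493])]
rot [-0.0007, 0.0009, 1.57] shift [84.3, 0.4, 16.3]
```

View pics/chk.png

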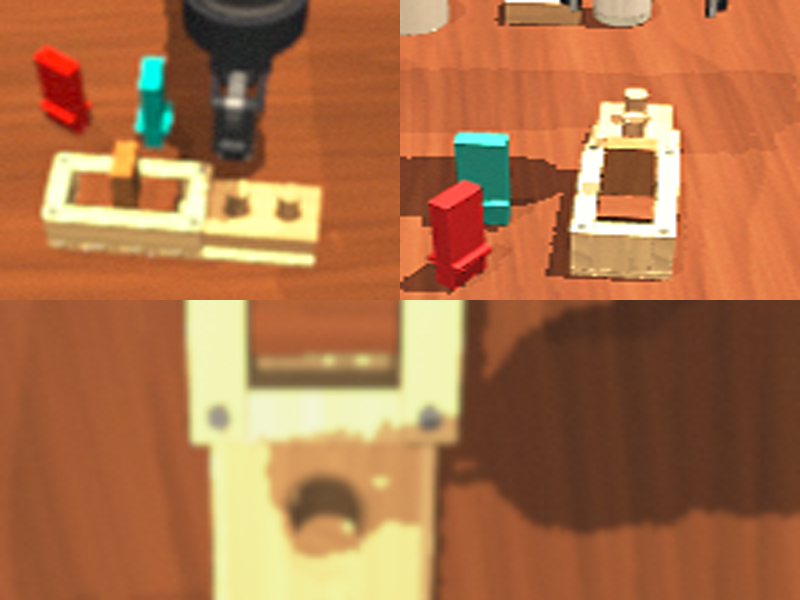

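Both dowels stand down in the rail, at scene crop (237,203) and (289,207), and the slot housing is undisturbed. Next I turn over the slot to grip the block across jig y.

Emit:
{"method": "apply_moves", "body": {
  "series": [
    [[0, 0, 0.12, 14, 0, 0, 85], [0, 0, 0.24, 28, 0, 0, 85], [0, 0, 0.36, 42, 0, 0, 85], [0, 0, 0.48, 56, 0, 0, 85], [0, 0, 0.6, 70, 0, 5, 85], [0, 0, 0.72, 84, 0, 10, 85], [0, 0, 0.84, 84, 0, 16, 85], [0, 0, 0.96, 84, 0, 16, 85]]
  ]
}}

```text
t: 17.37
eef_pos: [0.565, -0.0584, 0.2556]
ee_rot: [-0.212, 0.977, 0.002, -0.003]
contact_force: [-0.7, 0.2, -0.9]
grip_width: 0.995
grip_force: 0.0
```

Emit:
{"method": "apply_moves", "body": {
  "series": [
    [[0, 0, 0.12, 0, 0, 0, 85], [0, 0, 0.24, 0, 0, 0, 85], [0, 0, 0.36, 0, 0, 0, 85], [0, 0, 0.48, 0, 0, 0, 85], [0, 0, 0.61, 0, 0, 0, 85], [0, 0, 0.61, 0, 0, 0, 85], [0, 0, 0.61, 0, 0, 0, 85], [0, 0, 0.61, 0, 0, 0, 85]]
  ]
}}

```text
t: 18.03
eef_pos: [0.5662, -0.0577, 0.2585]
ee_rot: [0.086, 0.996, 0.0, -0.001]
contact_force: [0.2, 0.9, -0.0]
grip_width: 0.994
grip_force: 0.0
```

```bash
python3 dow.py d9; python3 - <<'E'
from h import *
from workcell import bot
s=bot.read_state();go(s,[.5666,-.058,.152],1.396)
d=dict(np.load("d9.npz"));h=cv2.cvtColor(d["pixels"],cv2.COLOR_RGB2HSV)
t=(h[...,2]>180)&(h[...,0]>11)&(h[...,0]<22)&(h[...,1]>120);k=np.zeros_like(t);k[100:290,180:340]=t[100:290,180:340]
for c,st in blobs(k,60): print(c,st,plane(d,*c,.122).round(4))
print(h[150:240:10,258].tolist())
E
```

```text
[ 0.56622271 -0.05769991  0.25845743] [([298.3, 173.0], [195, 138, 206, 83, 11895]), ([151.8, 258.9], [136, 235, 36, 47, 405]), ([365.7, 259.3], [347, 235, 35, 47, 396]), ([506.2, 324.2], [497, 316, 15, 20, 172]), ([412.5, 364.5], [388, 339, 54, 45, 1544])]
rot [0.0001, -0.0019, 0.0021] shift [-0.5, -0.3, 106.8]
[223.8, 172.6] [218, 161, 26, 29, 76] [ 0.5393 -0.0804  0.122 ]
[332.9, 169.8] [327, 161, 13, 26, 82] [0.5518 0.0047 0.122 ]
[295.7, 172.7] [289, 162, 10, 24, 75] [ 0.5491 -0.0245  0.122 ]
[256.4, 190.1] [220, 179, 82, 21, 228] [ 0.558  -0.0575  0.122 ]
[258.3, 215.5] [199, 210, 118, 12, 235] [ 0.5801 -0.0598  0.122 ]
[[23, 105, 245], [16, 133, 218], [12, 152, 111], [13, 170, 201], [23, 150, 247], [23, 148, 247], [23, 149, 247], [15, 167, 244], [10, 174, 204]]
```

Emit:
{"method": "apply_moves", "body": {
  "series": [
    [[0, 0, 0, 0, 0, 15, 85], [0, 0, 0, 0, 0, 35, 85], [0, 0, 0, 0, 0, 55, 85], [0, 0, 0, 0, 0, 75, 85], [0, 0, 0, 0, 0, 92, 85], [0, 0, 0, 0, 0, 103, 85], [0, 0, 0, 0, 0, 107, 85], [0, 0, 0, 0, 0, 107, 60]]
  ]
}}

```text
t: 18.75
eef_pos: [0.566, -0.0576, 0.1516]
ee_rot: [0.087, 0.996, 0.0, -0.001]
contact_force: [0.0, 0.4, 0.6]
grip_width: 0.877
grip_force: 0.0
```

Emit:
{"method": "apply_moves", "body": {
  "series": [
    [[0, 0, 0, 0, 0, 0, 45], [0, 0, 0, 0, 0, 0, 30], [0, 0, 0, 0, 0, 0, 20], [0, 0, 0, 0, 0, 0, 10], [0, 0, 0, 0, 0, 0, 5], [0, 0, 0, 0, 0, 0, 5], [0, 0, 0, 0, 0, 0, 5], [0, 0, 0, 0, 0, 0, 5]]
  ]
}}

```text
t: 19.42
eef_pos: [0.5674, -0.0581, 0.154]
ee_rot: [0.087, 0.996, -0.0, 0.001]
contact_force: [0.7, -0.3, 4.9]
grip_width: 0.178
grip_force: 58.7
```

```bash
python3 - <<'E'
from h import *
from workcell import bot
s=bot.read_state();print({k:s[k] for k in("eef_pos","ee_rot","contact_force","torque","grip_width","grip_force","joint_pos")})
E
```

```text
{'eef_pos': array([ 0.56742204, -0.05805281,  0.15402556]), 'ee_rot': array([ 8.73215790e-02,  9.96179607e-01, -2.36270182e-04,  1.03745417e-03]), 'contact_force': array([ 0.65710716, -0.27405399,  4.87770831]), 'torque': array([-0.06001918,  0.05833929,  0.00706056]), 'grip_width': 0.17791727326139317, 'grip_force': 58.65915656089783, 'joint_pos': array([-2.19431330e-01,  1.82363019e-01, -5.30118268e-02,  1.33330243e+00,
       -1.95339738e-04, -4.45655702e-02])}
```

Block gripped. First lean is toward +y, rotating about the foot (144 mm ahead of the TCP).

Emit:
{"method": "apply_moves", "body": {
  "series": [
    [[0.03, 0, 0, 0, 4.3, -0.5, 5], [0.06, 0, 0, 0, 8.6, -0.7, 5], [0.09, 0, 0, 0, 12.9, -0.6, 5], [0.12, 0, 0, 0, 17.2, -0.4, 5], [0.15, 0, 0, 0, 21.5, -0.1, 5], [0.17, 0, 0, 0, 24.4, 0.2, 5], [0.19, 0, 0, 0, 27.2, 0.6, 5], [0.19, 0, 0, 0, 27.2, 0.6, 5]]
  ]
}}

```text
t: 20.08
eef_pos: [0.5719, -0.0324, 0.1535]
ee_rot: [0.087, 0.991, -0.098, -0.008]
contact_force: [-0.6, -5.4, 4.9]
grip_width: 0.182
grip_force: 59.1
```

```bash
python3 - <<'E'
from h import *
from workcell import bot
s=bot.read_state();print({k:s[k] for k in("eef_pos","ee_rot","contact_force","torque","grip_width")})
r=R.from_quat(s["ee_rot"]);z=r.apply([0,0,1]);print("tilt",np.arccos(-z[2]),"foot est",s["eef_pos"]+.144*z)
E
```

```text
{'eef_pos': array([ 0.57192991, -0.03244457,  0.15346071]), 'ee_rot': array([ 0.08694725,  0.99136994, -0.09781585, -0.00760835]), 'contact_force': array([-0.59245564, -5.41017381,  4.88019463]), 'torque': array([-1.24484727,  0.1925791 , -0.02156253]), 'grip_width': 0.1820145819565143}
tilt 0.1965387658016779 foot est [ 0.56730822 -0.0601819   0.01223294]
```

Emit:
{"method": "apply_moves", "body": {
  "series": [
    [[-0.03, 0, 0, 0, -4.3, 0.1, 5], [-0.06, 0, 0, 0, -8.6, 0.3, 5], [-0.09, 0, 0, 0, -12.9, 0.6, 5], [-0.12, 0, 0, 0, -17.2, 1.0, 5], [-0.15, 0, 0, 0, -21.5, 1.6, 5], [-0.17, 0, 0, 0, -24.4, 2.1, 5], [-0.19, 0, 0, 0, -27.2, 2.6, 5], [-0.19, 0, 0, 0, -27.2, 2.6, 5]]
  ]
}}

```text
t: 20.75
eef_pos: [0.5662, -0.0585, 0.1541]
ee_rot: [0.088, 0.996, 0.0, -0.001]
contact_force: [0.3, -0.6, -0.5]
grip_width: 0.179
grip_force: 58.8
```

Emit:
{"method": "apply_moves", "body": {
  "series": [
    [[-0.03, 0, 0, 0, -4.3, 0.1, 5], [-0.06, 0, 0, 0, -8.6, 0.3, 5], [-0.09, 0, 0, 0, -12.9, 0.6, 5], [-0.12, 0, 0, 0, -17.2, 1.0, 5], [-0.15, 0, 0, 0, -21.5, 1.6, 5], [-0.17, 0, 0, 0, -24.4, 2.1, 5], [-0.19, 0, 0, 0, -27.2, 2.6, 5], [-0.19, 0, 0, 0, -27.2, 2.6, 5]]
  ]
}}

```text
t: 21.42
eef_pos: [0.5619, -0.084, 0.1528]
ee_rot: [0.087, 0.991, 0.096, 0.008]
contact_force: [-2.0, 3.5, 5.4]
grip_width: 0.178
grip_force: 59.6
```

```bash
python3 - <<'E'
from h import *
from workcell import bot
s=bot.read_state();print({k:s[k] for k in("eef_pos","ee_rot","contact_force","torque","grip_width")})
r=R.from_quat(s["ee_rot"]);z=r.apply([0,0,1]);print("tilt",np.arccos(-z[2]),"foot est",s["eef_pos"]+.144*z)
E
```

```text
{'eef_pos': array([ 0.56187573, -0.08402041,  0.15281055]), 'ee_rot': array([0.08703482, 0.99149788, 0.09638824, 0.0081361 ]), 'contact_force': array([-1.95270244,  3.49480149,  5.36024468]), 'torque': array([0.72985736, 0.5374968 , 0.14910968]), 'grip_width': 0.17751741785722258}
tilt 0.19376501040059904 foot est [ 0.56661507 -0.05670056  0.01150534]
```

Emit:
{"method": "apply_moves", "body": {
  "series": [
    [[0.03, 0, 0, 0, 4.3, 0.1, 5], [0.06, 0, 0, 0, 8.6, 0.3, 5], [0.09, 0, 0, 0, 12.9, 0.6, 5], [0.12, 0, 0, 0, 17.2, 1.0, 5], [0.15, 0, 0, 0, 21.5, 1.6, 5], [0.17, 0, 0, 0, 24.4, 2.1, 5], [0.19, 0, 0, 0, 27.2, 2.6, 5], [0.19, 0, 0, 0, 27.2, 2.6, 5]]
  ]
}}

```text
t: 22.08
eef_pos: [0.5668, -0.057, 0.1544]
ee_rot: [0.087, 0.996, -0.0, -0.0]
contact_force: [0.2, -0.8, -1.0]
grip_width: 0.18
grip_force: 58.8
```

Emit:
{"method": "apply_moves", "body": {
  "series": [
    [[0, 0, 0, 0, 0, -1, 5], [0, 0, 0, 0, 0, -2, 5], [0, 0, 0, 0, 0, -3, 5], [0, 0, 0, 0, 0, -4, 5], [0, 0, 0, 0, 0, -5, 5], [0, 0, 0, 0, 0, -6, 5], [0, 0, 0, 0, 0, -7, 5], [0, 0, 0, 0, 0, -8, 5]]
  ]
}}

```text
t: 22.75
eef_pos: [0.5668, -0.0579, 0.163]
ee_rot: [0.087, 0.996, 0.0, 0.0]
contact_force: [0.4, 0.0, -0.7]
grip_width: 0.179
grip_force: 58.8
```

No resistance past the lips. Continuing the lift.

Emit:
{"method": "apply_moves", "body": {
  "series": [
    [[0, 0, 0, 0, 0, -2, 5], [0, 0, 0, 0, 0, -5, 5], [0, 0, 0, 0, 0, -8, 5], [0, 0, 0, 0, 0, -11, 5], [0, 0, 0, 0, 0, -14, 5], [0, 0, 0, 0, 0, -18, 5], [0, 0, 0, 0, 0, -22, 5], [0, 0, 0, 0, 0, -26, 5]]
  ]
}}

```text
t: 23.42
eef_pos: [0.5669, -0.0578, 0.1894]
ee_rot: [0.087, 0.996, -0.0, 0.0]
contact_force: [-0.2, -0.1, -0.5]
grip_width: 0.179
grip_force: 58.8
```

Emit:
{"method": "apply_moves", "body": {
  "series": [
    [[0, 0, 0, 0, 0, -4, 5], [0, 0, 0, 0, 0, -10, 5], [0, 0, 0, 0, 0, -17, 5], [0, 0, 0, 0, 0, -24, 5], [0, 0, 0, 0, 0, -31, 5], [0, 0, 0, 0, 0, -37, 5], [0, 0, 0, 0, 0, -41, 5], [0, 0, 0, 0, 0, -42, 5]]
  ]
}}

```text
t: 24.08
eef_pos: [0.5673, -0.0579, 0.2323]
ee_rot: [0.087, 0.996, -0.0, 0.001]
contact_force: [-0.3, -0.1, -1.5]
grip_width: 0.179
grip_force: 58.8
```

Emit:
{"method": "apply_moves", "body": {
  "series": [
    [[0, 0, 0, 0, 0, 0, 5], [0, 0, 0, 0, 0, 0, 5], [0, 0, 0, 0, 0, 0, 5], [0, 0, 0, 0, 0, 0, 5], [0, 0, 0, 0, 0, 0, 5], [0, 0, 0, 0, 0, 0, 5], [0, 0, 0, 0, 0, 0, 5], [0, 0, 0, 0, 0, 0, 5]]
  ]
}}

```text
t: 24.75
eef_pos: [0.5668, -0.0578, 0.2308]
ee_rot: [0.087, 0.996, -0.0, -0.0]
contact_force: [0.6, -0.3, -0.7]
grip_width: 0.18
grip_force: 58.8
```

```bash
python3 - <<'E'
from h import *
from workcell import bot
D=[bot.get_image(n) for n in("scene","side","wrist")]
B=[]
for d,n,(x0,y0,x1,y1) in zip(D,("scene","side","wrist"),((195,140,305,250),(225,140,325,265),(150,60,450,330))):
    im=d["pixels"];cv2.imwrite(f"pics/end_{n}.png",im[:,:,::-1])
d=D[0];h=cv2.cvtColor(d["pixels"],cv2.COLOR_RGB2HSV);print("scene blobs")
t=(h[...,0]>=9)&(h[...,0]<20)&(h[...,1]>140)&(h[...,2]>150)
# scene: block under gripper, project expected block points and sample colours
def proj(d,p):
    T=np.linalg.inv(d["cam_to_world"]);q=T@np.r_[p,1];K=d["intrinsics"];return K[0,0]*q[0]/-q[2]+K[0,2],K[1,1]*-q[1]/-q[2]+K[1,2]
s=bot.read_state();print(s["eef_pos"],s["contact_force"],s["grip_width"])
for dz in range(60,165,8):
    row=[]
    for d in D[:2]:
        u,v=proj(d,[.5668+(.018 if d is D[0] else 0),-.058-(.008 if d is D[1] else 0),s["eef_pos"][2]-dz/1e3]);row+=[round(u),round(v),d["pixels"][round(v),round(u)].tolist()]
    print(dz,row)
# dowel tops z=.08 expected
for nm,x,y in(("near",.5814,.0257),("far",.5884,.0653)):
    u,v=proj(D[0],[x,y,.08]);u0,v0=proj(D[0],[x,y,.062])
    u1,v1=proj(D[1],[x,y,.08]);print(nm,round(u),round(v),D[0]["pixels"][round(v),round(u)].tolist(),D[1]["pixels"][round(v1),round(u1)].tolist())
E
```

```text
scene blobs
[ 0.56680877 -0.05781572  0.23088121] [ 0.89990921 -0.24923125 -1.15074715] 0.18018653412573168
60 [229, 199, [127, 77, 38], 280, 191, [30, 28, 30]]
68 [229, 201, [128, 79, 38], 280, 193, [28, 27, 28]]
76 [229, 203, [129, 80, 38], 280, 196, [58, 49, 45]]
84 [229, 204, [128, 77, 39], 279, 198, [118, 70, 35]]
92 [229, 206, [126, 77, 39], 279, 201, [120, 71, 39]]
100 [230, 207, [140, 86, 41], 279, 203, [130, 75, 42]]
108 [230, 209, [124, 76, 36], 279, 206, [178, 100, 52]]
116 [230, 210, [118, 72, 35], 279, 208, [160, 91, 50]]
124 [230, 212, [123, 74, 40], 279, 211, [126, 74, 42]]
132 [230, 213, [124, 76, 37], 279, 213, [125, 74, 44]]
140 [230, 215, [178, 135, 82], 278, 215, [121, 72, 40]]
148 [230, 216, [219, 167, 101], 278, 218, [59, 33, 24]]
156 [231, 217, [234, 188, 112], 278, 220, [57, 31, 21]]
164 [231, 219, [246, 219, 128], 278, 222, [70, 39, 26]]
near 261 214 [255, 244, 148] [37, 37, 34]
far 275 215 [255, 246, 155] [53, 51, 49]
```

Block colour ends about 144 mm below the TCP in both views, so the foot is about 25 mm above the jig. The flange is where it should be and the dowel tops are in place. Handing in.

```bash
python3 -c "
from workcell import bot
print(bot.finish_job())"
```

```text
the job is handed in; nothing more can be done
None
```

The job is handed in but no verdict came back: both dowels look fully down in the bores, and the block is held upright and still about 25 mm above the slot; I inferred the shoes were back from the free lift-out and did not see them directly.

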